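# Fit the return spring to a bench lever punch and prove its stroke

## Robot

A 6-joint arm with a two-finger parallel gripper is mounted at the origin on a cart in front of the work surface, level with it; the furniture and walls round the work are solid. World frame = base frame: x ahead of the robot, y to its left, z up, the work surface at z = 0. Lengths are in m, angles in rad, forces in N, time in s.
With the tool pointing down it reaches from about 0.3 to 0.775 m from the base axis. Payload 14.6 kg.
Tool frame: the origin (TCP) lies between the finger pads; the fingertips stand 19 mm ahead of it and the grasp point (between the pads) is the TCP; z points along the fingers, y is the line along which they close (so a half turn about z gives the same grasp; the last joint's range is limited). The gripper opens to 94 mm and grips with 3 to 60 N. Pads are 16 mm wide; open, the fingers measure 119 mm over their backs; the gripper's body (75 mm by 177 mm) begins 78 mm behind the grasp point.
Start: joints at [1.242, 0.3, 1.521, -0, 1.321, -0.067], TCP at [0.142, 0.531, 0.224] pointing down, gripper open.
Joint ranges: [-3.03, 3.03], [-0.79, 2.21], [0.23, 2.52], [-1.04, 4.18], [0, 3.07], [-2.55, 2.55]. Speed limits (rad/s): [2.22, 2.22, 2.57, 3.14, 3.14, 3.14].

## Interface

Orientations are given as a unit quaternion [w, x, y, z].
In Python, from cell import manip gives the robot as it stands.
- The arm moves only by the shell command python3 -m inch 'ROWS' [OPENING] [FORCE]. ROWS is JSON, a list of rows, each an object of numbers: "tx", "ty", "tz": the shift along the tool's x, y, z each as a share of 100 cm, from -1 to 1; "rx", "ry", "rz": the turn, a rotation vector about the tool's x, y, z each as a share of 180 degrees, from -1 to 1. A call has 1 to 12 rows; each row is the pose to reach, as a shift and turn from the pose commanded when the call began, along the tool's axes at that moment, turning the shorter way round; what a row does not reach only later rows make up. A row lasts 1/10 s, in which the tool goes at most 50 mm and 8.59 degrees, less where a joint would pass 70% of its speed; a pose out of reach is approached as far as the arm can. A call with a number of a shift or a turn outside -1 to 1 is refused whole. A call with a gripper value outside its range is refused whole. OPENING is the closure in counts, from 0 (fully open) to 255 (shut), set as the call begins (- or left out, the last holds). The fingers move at their own pace and stop on an object; FORCE is the grip in N (left out, the last holds). Time passes only in rows, so rows that repeat a pose let the fingers close. It gives the time, the measured TCP pose, the force, the opening and the grip force at its end, in the units of the state.
- manip.state(): the state, without advancing time (a new reading comes with each control period).
- manip.snapshot(name): name is "side" or "top"; returns a dict with "frame" (480x640x3 uint8, red, green, blue), "z_map" (480x640 float32, m along the optical axis (not along the pixel's ray), 0 where there is no reading), "K" (3x3 intrinsics, pixels), "distortion" ([k1, k2, p1, p2, k3] as OpenCV has them; the pictures are not rectified), "rvec" (rotation vector, rad) and "tvec" (3), from world to camera coordinates, as OpenCV has them. Camera axes: x right, y down, z forward; pixel columns grow to the right and rows downward; lengths in m; the calibration is good to about 2 mm. A picture is of the moment at which its call begins.
- manip.job_done(): hands the job in; it is judged then, once.
Trained networks look in the newest picture that a camera, given by its name, has taken for a name from the list of things; names that differ only in an ending like _2 or _b are one class to them, and where a whole thing is asked for, a point or a joint stands for the part that bears it (a point fixed in the world has none). Each returns a list of dicts, best first, with "conf" (0 to 1); they miss things now and then, are a little off and sometimes report something else, mostly with a low value. They report only what shows in the picture. A call takes as long as a camera call.
- manip.search_frame(camera, label): "location" ([column, row] in pixels, amid what is visible of it).
- manip.landmark_of(camera, label): "location" ([column, row] in pixels: a listed point, or the origin of a listed thing).
The state is a dict: "t": time; "joint_pos": joint angles; "qd": joint speeds; "effort": joint torques, N m; "position": TCP position; "tcp_rot": TCP orientation; "wrist_force": force on the tool from outside, world axes, zero at the start; "torque": the same for the moment, N m; "opening": opening from 0.0 (shut) to 1.0 (fully open); "finger_force": force on a finger pad.
Only numpy, scipy, OpenCV 4.12 (cv2) and the standard library are available. Lean on these libraries where they do the work, as an engineer would, in place of code of your own. Each camera call takes 0.05 s, during which the arm holds its last target. There are 200 camera calls.

## Task

The bench punch has lost its return spring: take the coil spring that stands on the worktop and thread it, bent-in end down, over the punch's spring rod, twisting it a little when its bent-in end snags on the rod until that drops into the rod's keyway, and push it fully home on the base. Then swing the raised lever over by its ball, down onto the spring and on to its stop, let it come back up on the spring and let go. Leave the oil can, the glue bottle and the little screw carton where they are.

Things in the scene. Friction and masses are not known exactly. Their poses are not given: they have to be found in the camera images.
- spring: dark steel compression spring standing on end, 92 mm long, 34 mm outside, 25.5 mm inside, 4 mm wire, 800 N/m (travel 30 mm). Origin: centre of its lower end; z up along it. At this end the wire is bent inward along +x as a 4 mm tang that ends 5.5 mm from the axis. Starts upright, tang end down; hold it by the coils
- rod_seat (a point): grey lever punch, fixed. This point: on top of its base, 16 mm up, foot of the spring rod. z up, +x to hinge, die at -x. Rod: round, 22 mm, to 40 mm above this point, then 8 mm pilot nose to 57 mm. A 5.5 mm wide, 8 mm deep keyway runs down the 22 mm part, open at its top; it faces -x, but up to 0.9 rad either way: not measured. Die top 38 mm high, from 33 mm out
- lever_ball (a point): centre of the black 33 mm ball on the end of the punch's dark steel lever, 205 mm from the hinge axis. That axis is parallel to the punch's y, 90 mm to +x and 86 mm above rod_seat. The ball swings in the punch's xz plane. The hinge's two cheeks reach 110 mm above rod_seat and begin 65 mm from the rod's axis
- punch_lever (a joint): lever angle, rad: 0 raised, leaning back 12 degrees past upright (where it starts); 1.78 level; 1.92 down on its stop. It swings toward -x over the rod. Without the spring it would drop; with the spring home its underside meets the spring at about 1.64 and is pushed back up there. About 11 N at the ball holds it on the stop
- oil_can: blue pump oiler, 87 x 162 x 183 mm, origin under its middle; leave it alone
- glue_bottle: black squeeze glue bottle, 36 x 69 x 132 mm, origin under its middle; leave it alone
- screw_carton: small buff card box of screws, 38 x 18 x 43 mm, origin under its middle; leave it alone

How it is judged:
On the way, in this order (a step that is already met when the one before it is completed fails the run):
1. the spring stands tang end down over the rod, fully home on the base, with the lever still up (z of spring in the frame of rod_seat below 0.004 m and horizontal distance between spring and rod_seat below 0.006 m and angle between spring's own z axis and vertical below 0.12 rad and value of joint punch_lever below 1.2 rad), for 0.2 s.
2. the lever is down on its stop, with the spring home under it (value of joint punch_lever above 1.88 rad and z of spring in the frame of rod_seat below 0.004 m and horizontal distance between spring and rod_seat below 0.006 m), for 0.1 s.
At the end, for the whole second after the job is handed in: the spring stands over the rod, tang end down and upright, its lower end within 4 mm of the base and 6 mm of the rod's axis; the lever has been on its stop and lies at rest on the spring, between 1.5 and 1.75 rad; nothing is held (z of spring in the frame of rod_seat below 0.004 m and horizontal distance between spring and rod_seat below 0.006 m and angle between spring's own z axis and vertical below 0.12 rad and value of joint punch_lever between 1.5 and 1.75 rad and linear speed of spring below 0.01 m/s); the robot touches nothing.
It fails at once if the oil can, the glue bottle or the screw carton is moved by more than 25 mm (distance of any of oil_can, glue_bottle, screw_carton from where it was at the start of the episode above 0.025 m).
It also fails if it takes over 72 s, if anything falls off the work surface, if the arm or the gripper's body presses on something with over 40 N, if the wrist force passes 120 N, or if a joint passes its speed limit or range.

## Working session

There is one attempt and no reset: what is moved stays moved. The work goes in short steps, Python scripts to look and compute and a shell command to move; the robot and the scene stay as the last step left them, time stands still between calls to the robot, and variables do not carry over. Pictures are saved under pics/ and viewed, at most 10 in all, crops included, and the job is handed in when it is done.

```bash
mkdir -p pics
cat > h.py <<'E'
import numpy as np, cv2
from cell import manip
from scipy.spatial.transform import Rotation as R
def cam(s):
    Rm=cv2.Rodrigues(np.array(s['rvec'],float))[0]; return Rm,np.array(s['tvec'],float).ravel()
def ray(s,px):
    Rm,t=cam(s); u=cv2.undistortPoints(np.array([[px]],float),np.array(s['K']),np.array(s['distortion'],float))[0,0]
    return -Rm.T@t, Rm.T@np.array([u[0],u[1],1.])
def atz(s,px,z):
    o,d=ray(s,px); return o+d*(z-o[2])/d[2]
def pt(s,px):
    o,d=ray(s,px); c,r=int(round(px[0])),int(round(px[1])); w=s['z_map'][max(r-2,0):r+3,max(c-2,0):c+3]; w=w[w>0]
    return o+d*np.median(w) if w.size else None
def cloud(s):
    Rm,t=cam(s); v,u=np.mgrid[0:480,0:640]; p=np.stack([u,v],-1).reshape(-1,1,2).astype(float)
    q=cv2.undistortPoints(p,np.array(s['K']),np.array(s['distortion'],float)).reshape(480,640,2)
    z=s['z_map'][...,None]; P=np.concatenate([q*z,z],-1); W=(P-t)@Rm; W[s['z_map']<=0]=np.nan; return W
def tri(s1,p1,s2,p2):
    o1,d1=ray(s1,p1);o2,d2=ray(s2,p2); A=np.stack([d1,-d2],1); k=np.linalg.lstsq(A,o2-o1,rcond=None)[0]
    a,b=o1+k[0]*d1,o2+k[1]*d2; return (a+b)/2,np.linalg.norm(a-b)
E
cat > a.py <<'E'
from h import *
np.set_printoptions(precision=4,suppress=True)
st=manip.state(); print({k:np.round(v,3) for k,v in st.items()})
S={c:manip.snapshot(c) for c in('side','top')}
for c in S: cv2.imwrite(f'pics/{c}0.png',S[c]['frame'][:,:,::-1]); print(c,-cam(S[c])[0].T@cam(S[c])[1])
for l in ['spring','rod_seat','lever_ball','oil_can','glue_bottle','screw_carton']:
    L={}
    for c in S:
        for f in (manip.landmark_of,manip.search_frame):
            r=f(c,l)[:2]
            print(l,c,f.__name__,[(np.round(x['location'],1),round(x['conf'],2),pt(S[c],x['location'])) for x in r])
            if f==manip.landmark_of and r: L[c]=r[0]['location']
    if len(L)==2: print('  TRI',*tri(S['side'],L['side'],S['top'],L['top']))
E
python3 a.py
```

```text
{'t': np.float64(0.0), 'joint_pos': array([ 1.242,  0.3  ,  1.522,  0.   ,  1.321, -0.067]), 'qd': array([-0.001, -0.001, -0.   ,  0.   , -0.   ,  0.001]), 'effort': array([ -0.001, -53.181, -35.273,   0.071,   0.024,  -0.   ]), 'position': array([0.142, 0.531, 0.224]), 'tcp_rot': array([-0.   ,  0.131,  0.991, -0.001]), 'wrist_force': array([ 0.405, -0.156,  0.072]), 'torque': array([-0.006, -0.01 ,  0.035]), 'finger_force': np.float64(0.0), 'opening': np.float64(1.002)}
side [ 0.4338 -0.626   0.5719]
top [0.3953 0.2192 1.4059]
spring side call [(array([270.2, 399.1]), 0.72, array([0.4228, 0.0042, 0.006 ])), (array([297. , 277.1]), 0.21, array([0.4971, 0.4237, 0.0187]))]
spring side call [(array([271.2, 375.5]), 0.88, array([0.426 , 0.0274, 0.0375]))]
spring top call [(array([403. , 313.5]), 0.78, array([0.4182, 0.0059, 0.0005]))]
spring top call [(array([404.2, 313.2]), 0.73, array([0.4189, 0.003 , 0.    ])), (array([336.9, 242.6]), 0.22, array([0.5813, 0.1569, 0.0164]))]
  TRI [0.4205 0.0065 0.0039] 0.0045543675060489746
rod_seat side call [(array([347.7, 344.6]), 0.89, array([0.5
[... 1578 characters left out ...]
[334.3, 242.9]), 0.36, array([0.5807, 0.1629, 0.0162]))]
  TRI [0.4878 0.4433 0.01  ] 0.001366907490768684
screw_carton side call [(array([412.5, 378.5]), 0.75, array([0.6844, 0.0348, 0.0011])), (array([353.2, 283. ]), 0.44, array([0.5995, 0.2064, 0.1135]))]
screw_carton side call [(array([412.8, 366.4]), 0.92, array([0.6828, 0.0359, 0.0281]))]
screw_carton top call [(array([213.9, 279.8]), 0.53, array([0.4931, 0.4322, 0.0643])), (array([388.2, 201.4]), 0.45, array([0.6727, 0.0395, 0.0423]))]
screw_carton top call [(array([385.1, 198.6]), 0.68, array([0.6794, 0.0463, 0.0415])), (array([208.9, 282.1]), 0.48, array([0.4871, 0.4407, 0.0788]))]
  TRI [ 0.6679  0.4362 -0.3009] 0.31549652446235205
```

Run:
```python
import cv2,numpy as np
a=cv2.imread('pics/side0.png');b=cv2.imread('pics/top0.png')
a=cv2.resize(a[140:440,230:450],None,fx=1.8,fy=1.8,interpolation=cv2.INTER_CUBIC); b=cv2.resize(b[170:350,190:430],None,fx=1.65,fy=1.65,interpolation=cv2.INTER_CUBIC)
o=np.zeros((540,792,3),np.uint8);o[:a.shape[0],:a.shape[1]]=a;o[:b.shape[0],396:396+b.shape[1]]=b
cv2.imwrite('pics/c0.png',o)
```

```text
(no output)
```

View pics/c0.png

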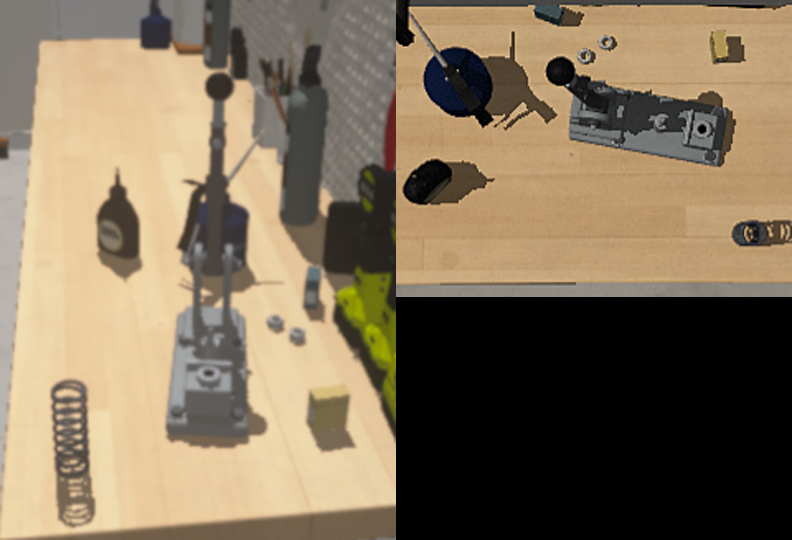

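The side crop shows the spring standing at about (70,430), the punch with its die toward the camera at (210,375), the raised ball at (218,87), and the carton at (328,408). In the top crop the rod is at about (660,122). Next I refine the positions with the depth data.

```bash
cat > b.py <<'E'
from h import *
np.set_printoptions(precision=4,suppress=True)
S={c:manip.snapshot(c) for c in('side','top')}
C={c:cloud(S[c]) for c in S}
def sel(c,x,y,z):
    W=C[c]; m=(abs(W[...,0]-x[0])<x[1])&(abs(W[...,1]-y[0])<y[1])&(W[...,2]>z[0])&(W[...,2]<z[1]); return W[m]
for c in C:
    for z in [(.02,.05),(.05,.08),(.08,.1)]:
        p=sel(c,(.42,.05),(.005,.05),z)
        if len(p): print('spring',c,z,len(p),p.mean(0),p.min(0),p.max(0))
    for z in [(.03,.05),(.05,.06),(.06,.08)]:
        p=sel(c,(.575,.03),(.132,.03),z)
        if len(p): print('rod',c,z,len(p),p.mean(0),p.min(0),p.max(0))
    p=sel(c,(.595,.08),(.17,.16),(.010,.022))
    (cx,cy),(w,h),a=cv2.minAreaRect((p[:,:2]*1000).astype(np.float32)); print('base',c,len(p),cx,cy,w,h,a)
    p=sel(c,(.596,.03),(.25,.04),(.28,.33)); print('ball',c,len(p),p.mean(0),p.min(0),p.max(0))
f=S['side']['frame'][...,::-1]; t=S['top']['frame'][...,::-1]
r=lambda im,s:cv2.resize(im,s,interpolation=cv2.INTER_CUBIC)
o=np.zeros((600,800,3),np.uint8)
o[:300,:400]=r(f[315:375,308:388],(400,300)); o[300:,:400]=r(t[222:267,315:375],(400,300))
o[:600,400:]=r(f[345:435,240:300],(400,600)); 
o[:200,650:]=r(t[298:328,392:414+1],(150,200))
cv2.imwrite('pics/c1.png',o)
E
python3 b.py
```

```text
spring side (0.02, 0.05) 216 [0.4212 0.0106 0.0343] [ 0.405  -0.0057  0.0202] [0.4388 0.0291 0.0498]
spring side (0.05, 0.08) 233 [0.4224 0.0061 0.0647] [ 0.4052 -0.0058  0.0501] [0.4386 0.0273 0.08  ]
spring side (0.08, 0.1) 164 [0.422  0.0135 0.0883] [ 0.4058 -0.0047  0.0802] [0.4389 0.0307 0.0925]
rod side (0.03, 0.05) 72 [0.5717 0.1211 0.0423] [0.5631 0.1157 0.0325] [0.5826 0.1317 0.0498]
rod side (0.05, 0.06) 63 [0.5743 0.1241 0.0536] [0.5635 0.1136 0.05  ] [0.5853 0.1344 0.0591]
rod side (0.06, 0.08) 25 [0.5735 0.1252 0.0663] [0.5708 0.1213 0.06  ] [0.5769 0.1298 0.0719]
base side 1532 608.8412475585938 138.54452514648438 216.43136596679688 157.7462158203125 82.39820861816406
ball side 236 [0.5969 0.2478 0.3024] [0.5824 0.2387 0.2801] [0.6131 0.2621 0.3177]
spring top (0.02, 0.05) 51 [0.4235 0.0144 0.0343] [ 0.4076 -0.0022  0.0205] [0.4393 0.0291 0.0489]
spring top (0.05, 0.08) 57 [0.4231 0.0123 0.064 ] [ 0.4074 -0.0026  0.05  ] [0.4383 0.0286 0.0794]
spring top (0.08, 0.1) 88 [0.4232 0.0135 0.089 ] [ 0.4072 -0.0029  0.0801] [0.4394 0.0291 0.0969]
rod top (0.03, 0.05) 17 [0.5702 0.126  0.0423] [0.5644 0.1171 0.0306] [0.5809 0.1375 0.0499]
rod top (0.05, 0.06) 50 [0.575  0.129  0.0548] [0.5638 0.1177 0.05  ] [0.5849 0.138  0.0599]
rod top (0.06, 0.08) 14 [0.5736 0.1272 0.0674] [0.5653 0.1229 0.0609] [0.5811 0.1302 0.075 ]
base top 1836 607.2554931640625 140.8346405029297 217.31480407714844 153.42486572265625 83.12257385253906
ball top 246 [0.5977 0.2571 0.312 ] [0.5829 0.2411 0.2983] [0.6148 0.2728 0.3221]
```

View pics/c1.png

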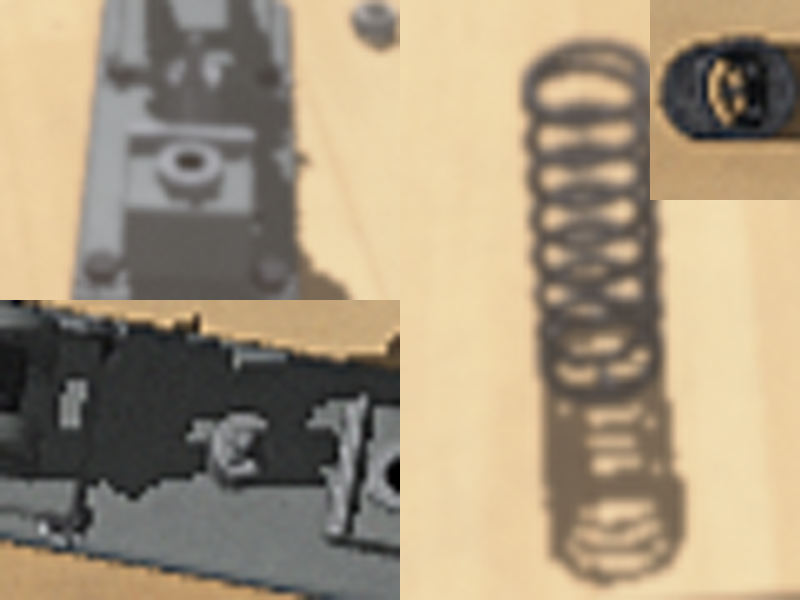

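```bash
cat >> h.py <<'E'
def go(p,yang,tilt=None):
    "row numbers for target TCP p, tool down, tool y at world angle yang deg"
    st=manip.state(); q=st['tcp_rot']; Rc=R.from_quat([q[1],q[2],q[3],q[0]])
    a=np.radians(yang); y=np.array([np.cos(a),np.sin(a),0]); z=np.array([0,0,-1.]); Rt=R.from_matrix(np.stack([np.cross(y,z),y,z],1))
    if tilt is not None: Rt=R.from_rotvec(tilt)*Rt
    t=Rc.inv().apply(np.array(p)-st['position']); r=(Rc.inv()*Rt).as_rotvec()/np.pi
    print('t',np.round(t,4),'r',np.round(r,4))
E
python3 -c "
from h import *
go((.4225,.0125,.17),-10)"
```

```text
t [-0.4049 -0.4286  0.0545] r [0.     0.     0.4722]
```

```bash
r='{"tx":-0.405,"ty":-0.4286,"tz":0.054,"rz":0.472}'; python3 -m inch '[{"tx":-0.405,"ty":-0.4286,"tz":0.054,"rz":0.472},{"tx":-0.405,"ty":-0.4286,"tz":0.054,"rz":0.472},{"tx":-0.405,"ty":-0.4286,"tz":0.054,"rz":0.472},{"tx":-0.405,"ty":-0.4286,"tz":0.054,"rz":0.472},{"tx":-0.405,"ty":-0.4286,"tz":0.054,"rz":0.472},{"tx":-0.405,"ty":-0.4286,"tz":0.054,"rz":0.472},{"tx":-0.405,"ty":-0.4286,"tz":0.054,"rz":0.472},{"tx":-0.405,"ty":-0.4286,"tz":0.054,"rz":0.472},{"tx":-0.405,"ty":-0.4286,"tz":0.054,"rz":0.472},{"tx":-0.405,"ty":-0.4286,"tz":0.054,"rz":0.472},{"tx":-0.405,"ty":-0.4286,"tz":0.054,"rz":0.472},{"tx":-0.405,"ty":-0.4286,"tz":0.054,"rz":0.472}]' 0 30; python3 -c "
from h import *
print(manip.state()['joint_pos'])
go((.4225,.0125,.077),-10)"
```

```text
[ 1.24241202e+00  2.99886125e-01  1.52098376e+00 -2.91098811e-05
  1.32070480e+00 -6.65862077e-02]
t [-0.4049 -0.4286  0.1475] r [0.     0.     0.4722]invalid input
```

```bash
python3 -m inch '[{"tx":-0.405,"ty":-0.4286,"tz":0.054,"rz":0.472}]' 0; python3 -m inch '[{"tx":-0.405,"ty":-0.4286,"tz":0.054,"rx":0,"ry":0,"rz":0.472}]'; python3 -m inch --help
```

```text
t: 1.5
position: [0.165, 0.4892, 0.2196]
tcp_rot: [-0.0, 0.203, 0.979, 0.0]
wrist_force: [1.9, 0.4, 1.0]
opening: 0.999
finger_force: 0.0invalid input
invalid input: not JSON, or not a number
```

```bash
python3 -c "
from h import *
go((.4225,.0125,.17),-10)"
```

```text
t [-0.426  -0.3349  0.0492] r [ 1.000e-04 -3.000e-04  4.253e-01]
```

```bash
python3 -m inch '[{"tx":-0.426,"ty":-0.335,"tz":0.049,"rz":0.425},{"tx":-0.426,"ty":-0.335,"tz":0.049,"rz":0.425},{"tx":-0.426,"ty":-0.335,"tz":0.049,"rz":0.425},{"tx":-0.426,"ty":-0.335,"tz":0.049,"rz":0.425},{"tx":-0.426,"ty":-0.335,"tz":0.049,"rz":0.425},{"tx":-0.426,"ty":-0.335,"tz":0.049,"rz":0.425},{"tx":-0.426,"ty":-0.335,"tz":0.049,"rz":0.425},{"tx":-0.426,"ty":-0.335,"tz":0.049,"rz":0.425},{"tx":-0.426,"ty":-0.335,"tz":0.049,"rz":0.425},{"tx":-0.426,"ty":-0.335,"tz":0.049,"rz":0.425},{"tx":-0.426,"ty":-0.335,"tz":0.049,"rz":0.425},{"tx":-0.426,"ty":-0.335,"tz":0.049,"rz":0.425}]' 0; python3 -c "
from h import *
go((.4225,.0125,.077),-10)"
```

```text
t [-0.4261 -0.3349  0.1422] r [ 1.000e-04 -3.000e-04  4.253e-01]invalid input
```

```bash
python3 -m inch '[{"tx":-0.426,"ty":-0.335,"tz":0.049,"rz":0.425}]'; echo " A"; python3 -m inch '[{"tx":-0.4,"ty":-0.3,"tz":0.04,"rz":0.4},{"tx":-0.4,"ty":-0.3,"tz":0.04,"rz":0.4}]'; echo " B"
```

```text
A
 Binvalid input
invalid input
```

```bash
python3 -m inch '[{"tx":-0.426,"ty":-0.335,"tz":0.049,"rz":0.425}]' 0; echo " A"; python3 -m inch '[{"tx":-0.05}]' -; echo " B"; python3 -m inch '[{"tx":-0.05,"ty":0.0,"tz":0.0,"rx":0.0,"ry":0.0,"rz":0.0}]' 0 30; echo " C"; ls
```

```text
A
 B
t: 1.6
position: [0.2105, 0.4655, 0.2191]
tcp_rot: [-0.0, 0.206, 0.979, -0.001]
wrist_force: [0.7, 0.9, -1.1]
opening: 0.997
finger_force: 0.0
 C
a.py
b.py
h.py
picsinvalid input
invalid input
```

All six keys are required in each row.

```bash
python3 -c "
from h import *
go((.4225,.0125,.17),-10)"
```

```text
t [-0.3765 -0.3291  0.0496] r [-6.000e-04  3.000e-04  4.236e-01]
```

```bash
python3 -m inch '[{"tx":-0.376,"ty":-0.329,"tz":0.049,"rx":0,"ry":0,"rz":0.424},{"tx":-0.376,"ty":-0.329,"tz":0.049,"rx":0,"ry":0,"rz":0.424},{"tx":-0.376,"ty":-0.329,"tz":0.049,"rx":0,"ry":0,"rz":0.424},{"tx":-0.376,"ty":-0.329,"tz":0.049,"rx":0,"ry":0,"rz":0.424},{"tx":-0.376,"ty":-0.329,"tz":0.049,"rx":0,"ry":0,"rz":0.424},{"tx":-0.376,"ty":-0.329,"tz":0.049,"rx":0,"ry":0,"rz":0.424},{"tx":-0.376,"ty":-0.329,"tz":0.049,"rx":0,"ry":0,"rz":0.424},{"tx":-0.376,"ty":-0.329,"tz":0.049,"rx":0,"ry":0,"rz":0.424},{"tx":-0.376,"ty":-0.329,"tz":0.049,"rx":0,"ry":0,"rz":0.424},{"tx":-0.376,"ty":-0.329,"tz":0.049,"rx":0,"ry":0,"rz":0.424},{"tx":-0.376,"ty":-0.329,"tz":0.049,"rx":0,"ry":0,"rz":0.424},{"tx":-0.376,"ty":-0.329,"tz":0.049,"rx":0,"ry":0,"rz":0.424}]' 0 30;  python3 -c "
from h import *
print(manip.state()['joint_pos'])
go((.4225,.0125,.077),-10)"
```

```text
t: 2.8
position: [0.4247, 0.0147, 0.1707]
tcp_rot: [-0.0, 0.766, 0.642, -0.0]
wrist_force: [-0.5, -0.3, -1.1]
opening: 1.001
finger_force: 0.0
[-5.16924264e-02  7.73385528e-02  1.91858857e+00  1.30354847e-04
  1.14629273e+00  1.23651686e-01]
t [-0.0026 -0.0018  0.0937] r [-0.0002 -0.     -0.0003]
```

```bash
python3 -m inch '[{"tx":-0.0025,"ty":-0.002,"tz":0.094,"rx":0,"ry":0,"rz":0},{"tx":-0.0025,"ty":-0.002,"tz":0.094,"rx":0,"ry":0,"rz":0},{"tx":-0.0025,"ty":-0.002,"tz":0.094,"rx":0,"ry":0,"rz":0},{"tx":-0.0025,"ty":-0.002,"tz":0.094,"rx":0,"ry":0,"rz":0}]' && python3 -m inch '[{"tx":0,"ty":0,"tz":0,"rx":0,"ry":0,"rz":0},{"tx":0,"ty":0,"tz":0,"rx":0,"ry":0,"rz":0},{"tx":0,"ty":0,"tz":0,"rx":0,"ry":0,"rz":0},{"tx":0,"ty":0,"tz":0,"rx":0,"ry":0,"rz":0},{"tx":0,"ty":0,"tz":0,"rx":0,"ry":0,"rz":0},{"tx":0,"ty":0,"tz":0,"rx":0,"ry":0,"rz":0},{"tx":0,"ty":0,"tz":0,"rx":0,"ry":0,"rz":0},{"tx":0,"ty":0,"tz":0,"rx":0,"ry":0,"rz":0}]' 255 30;  python3 -c "
from h import *
# view pose: tilt bottom of spring toward side camera (-y): rotate about world -x
go((.44,-.10,.33),-10,np.array([-1.0,0,0]))"
```

```text
t: 3.2
position: [0.4225, 0.0143, 0.078]
tcp_rot: [-0.0, 0.765, 0.644, -0.0]
wrist_force: [0.2, -0.1, 0.6]
opening: 1.0
finger_force: 0.0
t: 4.0
position: [0.4223, 0.0133, 0.0769]
tcp_rot: [-0.0, 0.766, 0.643, -0.0]
wrist_force: [0.5, -0.2, -0.1]
opening: 0.353
finger_force: 1.7
t [-0.1086  0.0369 -0.2532] r [-0.0551 -0.3135  0.0004]
```

```bash
python3 -m inch '[{"tx":0,"ty":0,"tz":-0.03,"rx":0,"ry":0,"rz":0},{"tx":0,"ty":0,"tz":-0.06,"rx":0,"ry":0,"rz":0},{"tx":0,"ty":0,"tz":-0.1,"rx":0,"ry":0,"rz":0}]' - 30;  python3 -c "
from h import *
go((.40,-.15,.40),-10,np.array([-1.2,0,0]))"
```

```text
t: 4.3
position: [0.4214, 0.0133, 0.177]
tcp_rot: [-0.001, 0.766, 0.643, -0.001]
wrist_force: [0.5, -0.1, -1.0]
opening: 0.346
finger_force: 30.0
t [-0.1647  0.0064 -0.2229] r [-0.0669 -0.3761  0.001 ]
```

```bash
python3 -m inch '[{"tx":-0.165,"ty":0.006,"tz":-0.22,"rx":-0.067,"ry":-0.376,"rz":0},{"tx":-0.165,"ty":0.006,"tz":-0.22,"rx":-0.067,"ry":-0.376,"rz":0},{"tx":-0.165,"ty":0.006,"tz":-0.22,"rx":-0.067,"ry":-0.376,"rz":0},{"tx":-0.165,"ty":0.006,"tz":-0.22,"rx":-0.067,"ry":-0.376,"rz":0},{"tx":-0.165,"ty":0.006,"tz":-0.22,"rx":-0.067,"ry":-0.376,"rz":0},{"tx":-0.165,"ty":0.006,"tz":-0.22,"rx":-0.067,"ry":-0.376,"rz":0},{"tx":-0.165,"ty":0.006,"tz":-0.22,"rx":-0.067,"ry":-0.376,"rz":0},{"tx":-0.165,"ty":0.006,"tz":-0.22,"rx":-0.067,"ry":-0.376,"rz":0},{"tx":-0.165,"ty":0.006,"tz":-0.22,"rx":-0.067,"ry":-0.376,"rz":0},{"tx":-0.165,"ty":0.006,"tz":-0.22,"rx":-0.067,"ry":-0.376,"rz":0}]' - 30;  python3 - <<'E'
from h import *
s=manip.snapshot('side'); st=manip.state(); q=st['tcp_rot'];Rc=R.from_quat([q[1],q[2],q[3],q[0]])
Rm,t=cam(s)
P=lambda w:cv2.projectPoints(np.array([w]),np.array(s['rvec'],float),np.array(s['tvec'],float),np.array(s['K']),np.array(s['distortion'],float))[0].ravel()
b=st['position']+Rc.apply([0,0,.077]); c=P(b); print('bottom px',c)
for a in range(0,360,30): # tang direction a about tool frame
    print(a,np.round((P(b+.011*Rc.apply([np.cos(np.radians(a)),np.sin(np.radians(a)),0]))-c),1),end=' ')
x0,y0=int(c[0])-50,int(c[1])-38
x0=min(max(x0,0),540);y0=min(max(y0,0),405); print('crop',x0,y0)
cv2.imwrite('pics/c2.png',cv2.resize(s['frame'][y0:y0+75,x0:x0+100,::-1],(800,600),interpolation=cv2.INTER_CUBIC))
E
```

```text
t: 5.3
position: [0.3954, -0.1186, 0.3894]
tcp_rot: [0.382, 0.664, 0.547, -0.338]
wrist_force: [0.0, -0.7, -2.1]
opening: 0.348
finger_force: 30.0
bottom px [231.79115138 269.36586461]
0 [2.8 5.8] 30 [7.5 4.4] 60 [10.4  1.9] 90 [10.4 -1.2] 120 [ 7.7 -4.1] 150 [ 2.8 -5.8] 180 [-2.9 -6. ] 210 [-7.8 -4.6] 240 [-10.5  -1.9] 270 [-10.4   1.2] 300 [-7.5  4. ] 330 [-2.7  5.6] crop 181 231
```

View pics/c2.png

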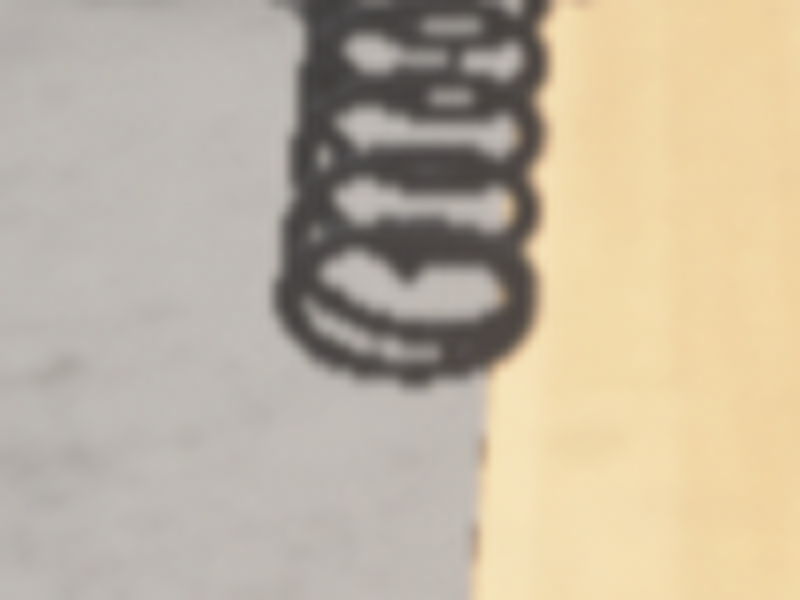

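The picture shows the spring held with its bottom ring centred near (408,305). The tang is the bump at its upper rim, (408,265), which puts it at about -85° in world when the tool points down. Next I zoom on the keyway in the starting picture.

Run:
```python
from h import *
o=np.zeros((600,800,3),np.uint8)
for i,c in enumerate(('side','top')):
    s=manip.snapshot(c); f=cv2.imread(f'pics/{c}0.png')
    P=lambda w:cv2.projectPoints(np.array([w],float),np.array(s['rvec'],float),np.array(s['tvec'],float),np.array(s['K']),np.array(s['distortion'],float))[0].ravel()
    c0=P((.5745,.127,.056)); x0,y0=int(c0[0])-12,int(c0[1])-18
    im=cv2.resize(f[y0:y0+36,x0:x0+24],(400,600),interpolation=cv2.INTER_CUBIC)
    im=cv2.convertScaleAbs(im,alpha=1.6)
    for a in range(0,360,10):
        p=(P((.5745+.011*np.cos(np.radians(a)),.127+.011*np.sin(np.radians(a)),.056))-(x0,y0)+.5)*600/36
        cv2.circle(im,tuple(int(v) for v in p),3 if a%90 else 6,(0,0,255) if a!=270 else (0,255,0),-1)
    o[:,400*i:400*i+400]=im
cv2.imwrite('pics/c3.png',o)
go((.5745,.127,.25),-10)
```

```text
t [ 0.2684  0.1291 -0.1546] r [ 0.0506  0.3369 -0.0065]
```

View pics/c3.png

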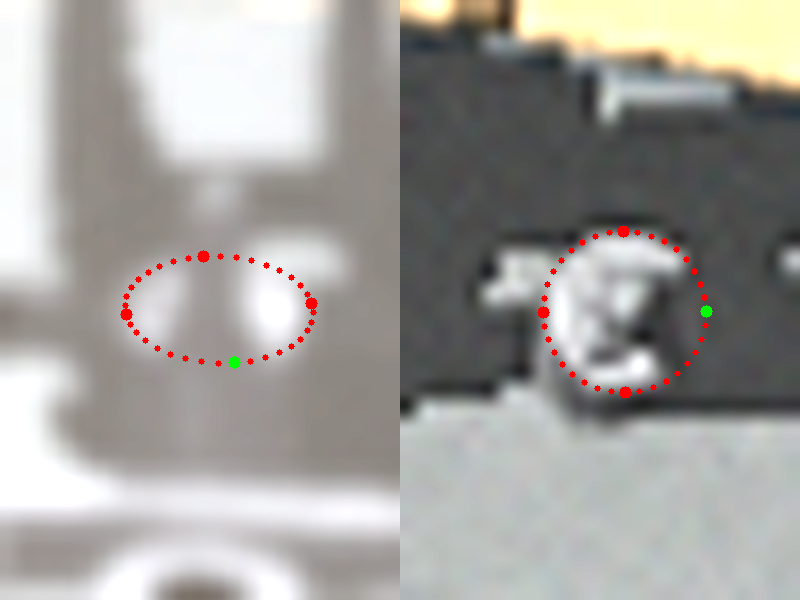

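The rod outline at (0.5745, 0.127) fits both views. The dark notch lies on the -y side, roughly toward -90°, so the tang already points about right.

```bash
python3 -c "
from h import *
go((.5,-.05,.27),-10)"
```

```text
t [ 0.1551  0.0786 -0.0066] r [ 0.0506  0.3369 -0.0065]
```

```bash
python3 -m inch '[{"tx":0.155,"ty":0.079,"tz":-0.007,"rx":0.051,"ry":0.337,"rz":-0.0065},{"tx":0.155,"ty":0.079,"tz":-0.007,"rx":0.051,"ry":0.337,"rz":-0.0065},{"tx":0.155,"ty":0.079,"tz":-0.007,"rx":0.051,"ry":0.337,"rz":-0.0065},{"tx":0.155,"ty":0.079,"tz":-0.007,"rx":0.051,"ry":0.337,"rz":-0.0065},{"tx":0.155,"ty":0.079,"tz":-0.007,"rx":0.051,"ry":0.337,"rz":-0.0065},{"tx":0.155,"ty":0.079,"tz":-0.007,"rx":0.051,"ry":0.337,"rz":-0.0065},{"tx":0.155,"ty":0.079,"tz":-0.007,"rx":0.051,"ry":0.337,"rz":-0.0065},{"tx":0.155,"ty":0.079,"tz":-0.007,"rx":0.051,"ry":0.337,"rz":-0.0065},{"tx":0.155,"ty":0.079,"tz":-0.007,"rx":0.051,"ry":0.337,"rz":-0.0065},{"tx":0.155,"ty":0.079,"tz":-0.007,"rx":0.051,"ry":0.337,"rz":-0.0065}]'; python3 -c "
from h import *
go((.5745,.127,.175),-10)"
```

```text
t: 6.45
position: [0.5002, -0.0493, 0.2697]
tcp_rot: [0.0, 0.766, 0.643, -0.002]
wrist_force: [0.2, 0.2, -1.8]
opening: 0.346
finger_force: 30.0
t [0.1868 0.0427 0.0941] r [-0.0005  0.001  -0.    ]
```

```bash
python3 -m inch '[{"tx":0.05,"ty":0.0115,"tz":0.02,"rx":0,"ry":0,"rz":0},{"tx":0.1,"ty":0.023,"tz":0.05,"rx":0,"ry":0,"rz":0},{"tx":0.15,"ty":0.035,"tz":0.08,"rx":0,"ry":0,"rz":0},{"tx":0.187,"ty":0.043,"tz":0.094,"rx":0,"ry":0,"rz":0},{"tx":0.187,"ty":0.043,"tz":0.094,"rx":0,"ry":0,"rz":0},{"tx":0.187,"ty":0.043,"tz":0.094,"rx":0,"ry":0,"rz":0}]'
python3 - <<'E'
from h import *
np.set_printoptions(precision=4,suppress=True)
for c in('side','top'):
    s=manip.snapshot(c); W=cloud(s); t=manip.state()['position']
    for z in [(.085,.115),(.115,.15)]:
        m=(abs(W[...,0]-.5745)<.022)&(abs(W[...,1]-.127)<.03)&(W[...,2]>z[0])&(W[...,2]<z[1]); p=W[m]
        if len(p): print(c,z,len(p),p.mean(0),p.min(0),p.max(0))
    print(t,manip.landmark_of(c,'spring')[:1])
    cv2.imwrite(f'pics/{c}4.png',s['frame'][...,::-1])
E
```

```text
t: 7.05
position: [0.5744, 0.1297, 0.1742]
tcp_rot: [-0.001, 0.765, 0.644, -0.002]
wrist_force: [-0.0, -0.7, -0.2]
opening: 0.344
finger_force: 30.0
side (0.085, 0.115) 153 [0.5739 0.1212 0.1033] [0.5572 0.1068 0.0941] [0.5906 0.1412 0.1149]
side (0.115, 0.15) 196 [0.5725 0.122  0.1337] [0.5571 0.1071 0.1151] [0.59   0.1429 0.1498]
[0.5746 0.1283 0.1754] [{'location': [350.3, 311.7], 'conf': 0.9}]
[0.5749 0.1268 0.1766] []
```

```bash
python3 -m inch '[{"tx":0,"ty":0,"tz":0.01,"rx":0,"ry":0,"rz":0},{"tx":0,"ty":0,"tz":0.02,"rx":0,"ry":0,"rz":0},{"tx":0,"ty":0,"tz":0.026,"rx":0,"ry":0,"rz":0},{"tx":0,"ty":0,"tz":0.032,"rx":0,"ry":0,"rz":0},{"tx":0,"ty":0,"tz":0.036,"rx":0,"ry":0,"rz":0}]'; python3 -c "
from h import *
print(manip.state()['position'],manip.state()['wrist_force'],manip.state()['torque'])"
```

```text
t: 7.75
position: [0.5747, 0.1274, 0.139]
tcp_rot: [-0.001, 0.766, 0.643, -0.001]
wrist_force: [0.4, -0.4, -0.7]
opening: 0.347
finger_force: 30.0
[0.57473429 0.12736167 0.13900626] [ 0.36176297 -0.42684964 -0.73344074] [-0.03328092  0.06746822  0.01318779]
```

Past the nose with no contact. Now I press down gently until it touches.

```bash
python3 -m inch '[{"tx":0,"ty":0,"tz":0.002,"rx":0,"ry":0,"rz":0},{"tx":0,"ty":0,"tz":0.004,"rx":0,"ry":0,"rz":0},{"tx":0,"ty":0,"tz":0.006,"rx":0,"ry":0,"rz":0},{"tx":0,"ty":0,"tz":0.006,"rx":0,"ry":0,"rz":0}]';python3 -m inch '[{"tx":0,"ty":0,"tz":0.002,"rx":0,"ry":0,"rz":0},{"tx":0,"ty":0,"tz":0.002,"rx":0,"ry":0,"rz":0}]'
```

```text
t: 8.15
position: [0.5749, 0.1275, 0.1338]
tcp_rot: [-0.001, 0.766, 0.643, -0.001]
wrist_force: [0.0, -0.5, 0.3]
opening: 0.352
finger_force: 30.0
t: 8.35
position: [0.5749, 0.1275, 0.1319]
tcp_rot: [-0.001, 0.766, 0.643, -0.0]
wrist_force: [-0.2, -0.9, 1.8]
opening: 0.348
finger_force: 30.0
```

```bash
python3 -m inch '[{"tx":0,"ty":0,"tz":0.001,"rx":0,"ry":0,"rz":0},{"tx":0,"ty":0,"tz":0.002,"rx":0,"ry":0,"rz":0},{"tx":0,"ty":0,"tz":0.002,"rx":0,"ry":0,"rz":0}]';python3 -m inch '[{"tx":0,"ty":0,"tz":0.002,"rx":0,"ry":0,"rz":0},{"tx":0,"ty":0,"tz":0.002,"rx":0,"ry":0,"rz":0}]'
```

```text
t: 8.65
position: [0.575, 0.1275, 0.1299]
tcp_rot: [-0.001, 0.766, 0.643, -0.0]
wrist_force: [-0.2, -0.6, 4.9]
opening: 0.351
finger_force: 30.0
t: 8.85
position: [0.575, 0.1275, 0.1279]
tcp_rot: [-0.001, 0.766, 0.643, -0.0]
wrist_force: [-0.4, -1.3, 6.4]
opening: 0.348
finger_force: 30.0
```

```bash
python3 -m inch '[{"tx":0,"ty":0,"tz":0.0005,"rx":0,"ry":0,"rz":0.02},{"tx":0,"ty":0,"tz":0.0005,"rx":0,"ry":0,"rz":0.04},{"tx":0,"ty":0,"tz":0.0005,"rx":0,"ry":0,"rz":0.06},{"tx":0,"ty":0,"tz":0.0005,"rx":0,"ry":0,"rz":0.08}]';python3 -m inch '[{"tx":0,"ty":0,"tz":0,"rx":0,"ry":0,"rz":0.02},{"tx":0,"ty":0,"tz":0,"rx":0,"ry":0,"rz":0.04},{"tx":0,"ty":0,"tz":0,"rx":0,"ry":0,"rz":0.06},{"tx":0,"ty":0,"tz":0,"rx":0,"ry":0,"rz":0.08}]';python3 -m inch '[{"tx":0,"ty":0,"tz":0,"rx":0,"ry":0,"rz":0.02},{"tx":0,"ty":0,"tz":0,"rx":0,"ry":0,"rz":0.04},{"tx":0,"ty":0,"tz":0,"rx":0,"ry":0,"rz":0.06},{"tx":0,"ty":0,"tz":0,"rx":0,"ry":0,"rz":0.08}]'; python3 -c "
from h import *
print(manip.state()['torque'])"
```

```text
t: 9.25
position: [0.5751, 0.1282, 0.1274]
tcp_rot: [-0.001, 0.841, 0.541, 0.0]
wrist_force: [1.9, 4.9, 2.4]
opening: 0.344
finger_force: 30.0
t: 9.65
position: [0.575, 0.1278, 0.127]
tcp_rot: [-0.001, 0.902, 0.431, -0.001]
wrist_force: [1.8, 1.3, 0.4]
opening: 0.345
finger_force: 30.0
t: 10.05
position: [0.5746, 0.1279, 0.1266]
tcp_rot: [-0.001, 0.949, 0.314, -0.001]
wrist_force: [1.1, 2.4, -1.6]
opening: 0.346
finger_force: 30.0
[ 0.34609634  0.05830175 -0.00861551]
```

```bash
python3 -m inch '[{"tx":0,"ty":0,"tz":0.002,"rx":0,"ry":0,"rz":0},{"tx":0,"ty":0,"tz":0.004,"rx":0,"ry":0,"rz":0},{"tx":0,"ty":0,"tz":0.004,"rx":0,"ry":0,"rz":0}]';python3 - <<'E'
from h import *
for c in ['side','top']:
    s=manip.snapshot(c); W=cloud(s)
    m=(abs(W[...,0]-.5745)<.022)&(abs(W[...,1]-.122)<.025)&(W[...,2]>.02)&(W[...,2]<.15); print(c,[round(v,4) for v in np.percentile(W[m][:,2],[0,1,5,95,99])] if m.any() else 0)
s=manip.snapshot('side')
cv2.imwrite('pics/c5.png',cv2.resize(s['frame'][240:360,270:430,::-1],(800,600),interpolation=cv2.INTER_CUBIC))
E
```

```text
t: 10.35
position: [0.5747, 0.1276, 0.1228]
tcp_rot: [-0.001, 0.949, 0.316, -0.001]
wrist_force: [1.1, 2.0, -1.2]
opening: 0.347
finger_force: 30.0
side [np.float64(0.031), np.float64(0.0379), np.float64(0.0468), np.float64(0.1453), np.float64(0.1488)]
top 0
```

View pics/c5.png

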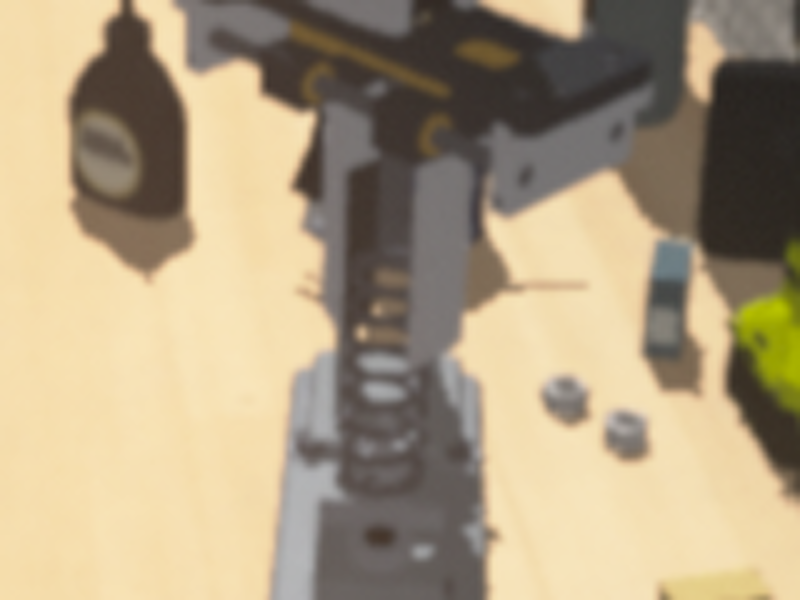

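The spring is over the rod, its lower end near (380,480), and it sank 4 mm without force. That means the tang is in the keyway, so I push it home.

```bash
python3 -m inch '[{"tx":0,"ty":0,"tz":0.003,"rx":0,"ry":0,"rz":0},{"tx":0,"ty":0,"tz":0.006,"rx":0,"ry":0,"rz":0},{"tx":0,"ty":0,"tz":0.009,"rx":0,"ry":0,"rz":0},{"tx":0,"ty":0,"tz":0.012,"rx":0,"ry":0,"rz":0}]' && python3 -m inch '[{"tx":0,"ty":0,"tz":0.003,"rx":0,"ry":0,"rz":0},{"tx":0,"ty":0,"tz":0.006,"rx":0,"ry":0,"rz":0},{"tx":0,"ty":0,"tz":0.009,"rx":0,"ry":0,"rz":0},{"tx":0,"ty":0,"tz":0.012,"rx":0,"ry":0,"rz":0}]'
```

```text
t: 10.9
position: [0.5748, 0.1275, 0.1109]
tcp_rot: [-0.0, 0.949, 0.316, -0.001]
wrist_force: [0.6, 1.8, 0.1]
opening: 0.347
finger_force: 30.0
t: 11.3
position: [0.5748, 0.1275, 0.099]
tcp_rot: [-0.0, 0.949, 0.316, -0.001]
wrist_force: [1.1, 1.3, -0.0]
opening: 0.347
finger_force: 30.0
```

```bash
python3 -m inch '[{"tx":0,"ty":0,"tz":0.002,"rx":0,"ry":0,"rz":0},{"tx":0,"ty":0,"tz":0.004,"rx":0,"ry":0,"rz":0},{"tx":0,"ty":0,"tz":0.006,"rx":0,"ry":0,"rz":0}]' && python3 -m inch '[{"tx":0,"ty":0,"tz":0.002,"rx":0,"ry":0,"rz":0},{"tx":0,"ty":0,"tz":0.004,"rx":0,"ry":0,"rz":0}]'
```

```text
t: 11.6
position: [0.5748, 0.1275, 0.0931]
tcp_rot: [-0.0, 0.949, 0.316, -0.001]
wrist_force: [-0.2, 2.8, 0.2]
opening: 0.346
finger_force: 30.0
t: 11.8
position: [0.5748, 0.1276, 0.0894]
tcp_rot: [-0.0, 0.949, 0.316, -0.001]
wrist_force: [-0.8, 2.6, 4.3]
opening: 0.34
finger_force: 30.0
```

```bash
python3 -m inch '[{"tx":0,"ty":0,"tz":0.002,"rx":0,"ry":0,"rz":0},{"tx":0,"ty":0,"tz":0.004,"rx":0,"ry":0,"rz":0},{"tx":0,"ty":0,"tz":0.004,"rx":0,"ry":0,"rz":0}]'
python3 - <<'E'
from h import *
s=manip.snapshot('side'); W=cloud(s)
m=(abs(W[...,0]-.5745)<.022)&(abs(W[...,1]-.122)<.025)&(W[...,2]>.008)&(W[...,2]<.15); print([round(v,4) for v in np.percentile(W[m][:,2],[0,1,5])])
cv2.imwrite('pics/c6.png',cv2.resize(s['frame'][270:360,290:410,::-1],(800,600),interpolation=cv2.INTER_CUBIC))
E
```

```text
t: 12.1
position: [0.5749, 0.1277, 0.0857]
tcp_rot: [-0.0, 0.949, 0.316, -0.001]
wrist_force: [-2.5, 1.7, 8.1]
opening: 0.346
finger_force: 30.0
[np.float64(0.0162), np.float64(0.0366), np.float64(0.0423)]
```

View pics/c6.png

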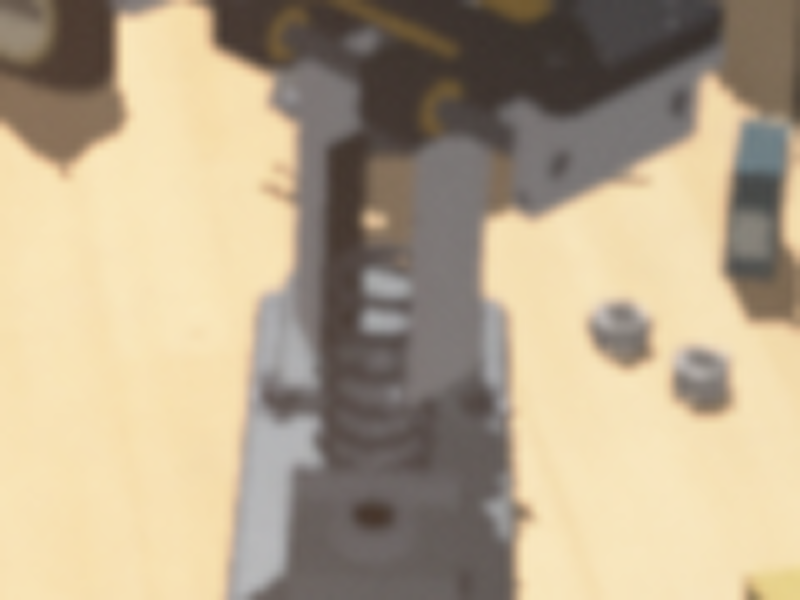

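The coils now reach down behind the die, near (380,440), so the spring looks home. I release it, lift clear and check its top height.

```bash
python3 -m inch '[{"tx":0,"ty":0,"tz":0,"rx":0,"ry":0,"rz":0},{"tx":0,"ty":0,"tz":0,"rx":0,"ry":0,"rz":0},{"tx":0,"ty":0,"tz":0,"rx":0,"ry":0,"rz":0},{"tx":0,"ty":0,"tz":0,"rx":0,"ry":0,"rz":0}]' 60 && python3 -m inch '[{"tx":0,"ty":0,"tz":-0.02,"rx":0,"ry":0,"rz":0},{"tx":0,"ty":0,"tz":-0.06,"rx":0,"ry":0,"rz":0},{"tx":0,"ty":0,"tz":-0.11,"rx":0,"ry":0,"rz":0}]'
python3 - <<'E'
from h import *
np.set_printoptions(precision=4,suppress=True)
# clear pose: west of punch
go((.50,-.02,.25),-10)
s=manip.snapshot('side'); W=cloud(s)
m=(abs(W[...,0]-.5745)<.022)&(abs(W[...,1]-.122)<.028)&(W[...,2]>.06)&(W[...,2]<.15);p=W[m]; print(len(p),np.percentile(p[:,2],[50,95,99,100]),p.min(0),p.max(0))
E
```

```text
t: 12.55
position: [0.5747, 0.1274, 0.085]
tcp_rot: [-0.0, 0.949, 0.316, -0.001]
wrist_force: [0.2, 0.9, 0.1]
opening: 0.653
finger_force: 0.0
t: 12.85
position: [0.5741, 0.1273, 0.1949]
tcp_rot: [-0.001, 0.949, 0.316, -0.003]
wrist_force: [1.5, 0.3, 0.5]
opening: 0.763
finger_force: 0.0
t [-0.1478  0.0734 -0.0546] r [-0.0014  0.0011 -0.24  ]
297 [0.0899 0.1058 0.1064 0.1072] [0.5566 0.1081 0.0601] [0.5902 0.1419 0.1072]
```

The spring top is at 0.107 m, so it is home. Now for the lever.

```bash
python3 -c "
from h import *
go((.57,.10,.37),-10)
for th in np.linspace(0,1.92,17):
    a=np.radians(12)-th; print(round(th,2),np.round(.205*(np.sin(a)-np.sin(np.radians(12))),3),np.round(-.205*(np.cos(a)-np.cos(np.radians(12))),3))"
```

```text
t [-0.021   0.0186 -0.165 ] r [ 0.0018 -0.0018 -0.24  ]
0.0 0.0 -0.0
0.12 -0.024 -0.004
0.24 -0.049 -0.004
0.36 -0.073 -0.002
0.48 -0.097 0.003
0.6 -0.121 0.011
0.72 -0.143 0.022
0.84 -0.163 0.035
0.96 -0.182 0.051
1.08 -0.199 0.068
1.2 -0.214 0.088
1.32 -0.226 0.109
1.44 -0.236 0.132
1.56 -0.243 0.156
1.68 -0.247 0.18
1.8 -0.248 0.205
1.92 -0.246 0.229
```

```bash
python3 -m inch '[{"tx":-0.01,"ty":0.01,"tz":-0.05,"rx":0,"ry":0,"rz":-0.04},{"tx":-0.021,"ty":0.0186,"tz":-0.1,"rx":0,"ry":0,"rz":-0.08},{"tx":-0.021,"ty":0.0186,"tz":-0.15,"rx":0,"ry":0,"rz":-0.12},{"tx":-0.021,"ty":0.0186,"tz":-0.165,"rx":0,"ry":0,"rz":-0.24},{"tx":-0.021,"ty":0.0186,"tz":-0.165,"rx":0,"ry":0,"rz":-0.24},{"tx":-0.021,"ty":0.0186,"tz":-0.165,"rx":0,"ry":0,"rz":-0.24},{"tx":-0.021,"ty":0.0186,"tz":-0.165,"rx":0,"ry":0,"rz":-0.24}]' 0
python3 - <<'E'
from h import *
go((.598,.257,.375),-10)
S={c:manip.snapshot(c) for c in('side','top')}
L={c:manip.landmark_of(c,'lever_ball') for c in S}
print({c:[(l['location'],round(l['conf'],2)) for l in L[c][:2]] for c in L})
W=cloud(S['side']); m=(abs(W[...,0]-.598)<.03)&(abs(W[...,1]-.25)<.04)&(W[...,2]>.285)&(W[...,2]<.325);p=W[m]; print(len(p),p.min(0),p.max(0))
E
```

```text
t: 13.6
position: [0.5696, 0.0999, 0.36]
tcp_rot: [-0.001, 0.766, 0.643, -0.001]
wrist_force: [0.8, -0.1, -0.2]
opening: 1.001
finger_force: 0.0
t [ 0.1596  0.0008 -0.015 ] r [-0.0006  0.0001  0.0003]
{'side': [([350.7, 185.5], 0.85)], 'top': [([290.2, 214.6], 0.88)]}
219 [0.5827687  0.23835927 0.28519177] [0.61198604 0.2645872  0.31811606]
```

Run:
```python
from h import *
for c in('side','top'):
    W=cloud(manip.snapshot(c)); m=(W[...,1]>.14)&(W[...,1]<.4)&(W[...,2]>.2)&(W[...,0]>.63)&(W[...,2]<.8); p=W[m]
    print(c,len(p),np.round(np.percentile(p[:,0],[0,1,10,50]),3) if len(p) else '')
```

```text
side 14198 [0.762 0.773 0.837 0.86 ]
top 0
```

```bash
python3 -m inch '[{"tx":0.05,"ty":0.001,"tz":-0.01,"rx":0,"ry":0,"rz":0},{"tx":0.1,"ty":0.001,"tz":-0.015,"rx":0,"ry":0,"rz":0},{"tx":0.14,"ty":0.001,"tz":-0.015,"rx":0,"ry":0,"rz":0},{"tx":0.16,"ty":0.001,"tz":-0.015,"rx":0,"ry":0,"rz":0},{"tx":0.16,"ty":0.001,"tz":0,"rx":0,"ry":0,"rz":0}]'
```

```text
t: 14.4
position: [0.5985, 0.2603, 0.3607]
tcp_rot: [-0.0, 0.765, 0.644, 0.0]
wrist_force: [0.5, 0.1, -0.7]
opening: 1.004
finger_force: 0.0
```

```bash
python3 -m inch '[{"tx":-0.002,"ty":0,"tz":0.03,"rx":0,"ry":0,"rz":0},{"tx":-0.002,"ty":0,"tz":0.05,"rx":0,"ry":0,"rz":0},{"tx":-0.002,"ty":0,"tz":0.058,"rx":0,"ry":0,"rz":0},{"tx":-0.002,"ty":0,"tz":0.058,"rx":0,"ry":0,"rz":0}]' && python3 -m inch '[{"tx":0,"ty":0,"tz":0,"rx":0,"ry":0,"rz":0},{"tx":0,"ty":0,"tz":0,"rx":0,"ry":0,"rz":0},{"tx":0,"ty":0,"tz":0,"rx":0,"ry":0,"rz":0},{"tx":0,"ty":0,"tz":0,"rx":0,"ry":0,"rz":0},{"tx":0,"ty":0,"tz":0,"rx":0,"ry":0,"rz":0},{"tx":0,"ty":0,"tz":0,"rx":0,"ry":0,"rz":0},{"tx":0,"ty":0,"tz":0,"rx":0,"ry":0,"rz":0},{"tx":0,"ty":0,"tz":0,"rx":0,"ry":0,"rz":0},{"tx":0,"ty":0,"tz":0,"rx":0,"ry":0,"rz":0},{"tx":0,"ty":0,"tz":0,"rx":0,"ry":0,"rz":0}]' 255 15
```

```text
t: 14.8
position: [0.5978, 0.2554, 0.3016]
tcp_rot: [-0.001, 0.766, 0.643, -0.001]
wrist_force: [0.3, -0.6, 0.8]
opening: 1.001
finger_force: 0.0
t: 15.8
position: [0.598, 0.2554, 0.3022]
tcp_rot: [-0.001, 0.766, 0.643, -0.001]
wrist_force: [0.5, -0.6, 0.6]
opening: 0.341
finger_force: 15.0
```

Ball gripped (32 mm). I swing the first part of the arc.

```bash
python3 -m inch '[{"tx":-0.012,"ty":0,"tz":-0.002,"rx":0,"ry":0,"rz":0},{"tx":-0.024,"ty":0,"tz":-0.004,"rx":0,"ry":0,"rz":0},{"tx":-0.049,"ty":0,"tz":-0.004,"rx":0,"ry":0,"rz":0},{"tx":-0.073,"ty":0,"tz":-0.002,"rx":0,"ry":0,"rz":0},{"tx":-0.097,"ty":0,"tz":0.003,"rx":0,"ry":0,"rz":0},{"tx":-0.121,"ty":0,"tz":0.011,"rx":0,"ry":0,"rz":0},{"tx":-0.143,"ty":0,"tz":0.022,"rx":0,"ry":0,"rz":0},{"tx":-0.163,"ty":0,"tz":0.035,"rx":0,"ry":0,"rz":0},{"tx":-0.163,"ty":0,"tz":0.035,"rx":0,"ry":0,"rz":0}]'
python3 - <<'E'
from h import *
S={c:manip.snapshot(c) for c in('side','top')}
for c in S: print(c,[(np.round(l['location']),round(l['conf'],2),pt(S[c],l['location'])) for l in manip.landmark_of(c,'lever_ball')[:2]])
E
```

```text
t: 16.7
position: [0.5673, 0.0921, 0.2657]
tcp_rot: [-0.002, 0.767, 0.642, -0.003]
wrist_force: [-12.9, 0.3, 1.7]
opening: 0.343
finger_force: 15.0
side [(array([352., 235.]), 0.95, array([0.56859177, 0.08251424, 0.27365343]))]
top []
```

```bash
python3 -m inch '[{"tx":-0.01,"ty":-0.003,"tz":0.008,"rx":0,"ry":0,"rz":0},{"tx":-0.019,"ty":-0.003,"tz":0.016,"rx":0,"ry":0,"rz":0},{"tx":-0.036,"ty":-0.004,"tz":0.033,"rx":0,"ry":0,"rz":0},{"tx":-0.051,"ty":-0.004,"tz":0.053,"rx":0,"ry":0,"rz":0},{"tx":-0.051,"ty":-0.004,"tz":0.053,"rx":0,"ry":0,"rz":0}]'
```

```text
t: 17.4
position: [0.5575, 0.0426, 0.2131]
tcp_rot: [0.001, 0.767, 0.642, 0.0]
wrist_force: [13.8, -2.3, -0.6]
opening: 0.342
finger_force: 15.0
```

```bash
python3 -m inch '[{"tx":-0.012,"ty":0.002,"tz":0.021,"rx":0,"ry":0,"rz":0},{"tx":-0.022,"ty":0.002,"tz":0.044,"rx":0,"ry":0,"rz":0},{"tx":-0.028,"ty":0.002,"tz":0.06,"rx":0,"ry":0,"rz":0},{"tx":-0.028,"ty":0.002,"tz":0.06,"rx":0,"ry":0,"rz":0}]'
```

```text
t: 17.8
position: [0.5528, 0.0163, 0.1523]
tcp_rot: [-0.001, 0.766, 0.642, -0.001]
wrist_force: [0.7, 0.4, -1.1]
opening: 0.343
finger_force: 15.0
```

```bash
python3 -m inch '[{"tx":-0.004,"ty":0,"tz":0.015,"rx":0,"ry":0,"rz":0},{"tx":-0.006,"ty":0,"tz":0.032,"rx":0,"ry":0,"rz":0},{"tx":-0.007,"ty":0,"tz":0.045,"rx":0,"ry":0,"rz":0},{"tx":-0.007,"ty":0,"tz":0.057,"rx":0,"ry":0,"rz":0},{"tx":-0.006,"ty":0,"tz":0.07,"rx":0,"ry":0,"rz":0},{"tx":-0.005,"ty":0,"tz":0.08,"rx":0,"ry":0,"rz":0},{"tx":-0.005,"ty":0,"tz":0.08,"rx":0,"ry":0,"rz":0},{"tx":-0.005,"ty":0,"tz":0.08,"rx":0,"ry":0,"rz":0}]' - 35
python3 - <<'E'
from h import *
s=manip.snapshot('side'); print(manip.state()['wrist_force'],[(np.round(l['location']),round(l['conf'],2),pt(s,l['location'])) for l in manip.landmark_of('side','lever_ball')[:2]])
cv2.imwrite('pics/c7.png',cv2.resize(s['frame'][270:420,260:460,::-1],(800,600),interpolation=cv2.INTER_CUBIC))
E
```

```text
t: 18.6
position: [0.5521, 0.0117, 0.0748]
tcp_rot: [-0.001, 0.766, 0.643, -0.001]
wrist_force: [-9.5, -5.3, 10.2]
opening: 0.337
finger_force: 35.0
[-8.17486577 -5.36235325 10.52878923] [(array([343., 353.]), 0.57, array([0.54743844, 0.00939957, 0.08916997])), (array([411., 376.]), 0.31, array([0.68161012, 0.03487256, 0.00664907]))]
```

View pics/c7.png

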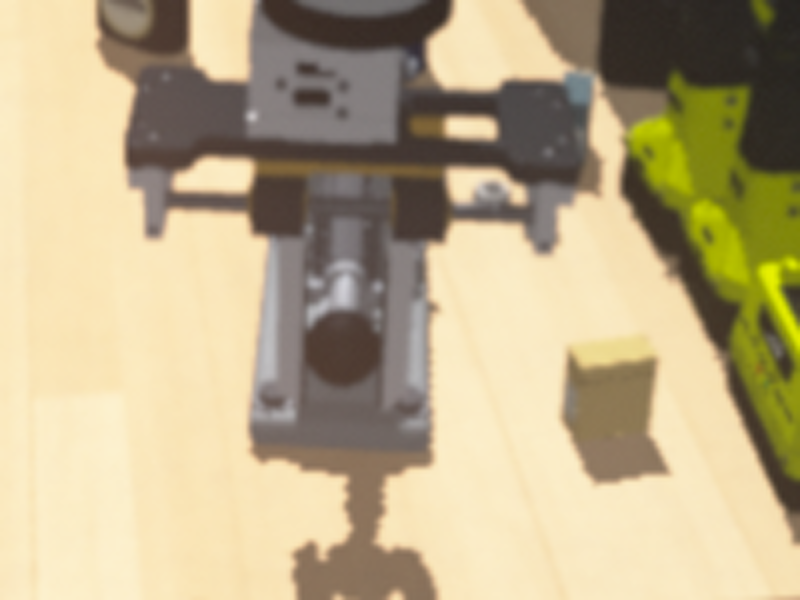

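The lever is nearly level between the fingers, with the ball at (345,345). The force is about 10 N, so I press a bit further to be sure it reaches the stop.

```bash
python3 -m inch '[{"tx":0,"ty":-0.001,"tz":0.003,"rx":0,"ry":0,"rz":0},{"tx":0,"ty":-0.001,"tz":0.003,"rx":0,"ry":0,"rz":0}]' && python3 -m inch '[{"tx":0,"ty":0,"tz":0.003,"rx":0,"ry":0,"rz":0},{"tx":0,"ty":0,"tz":0.003,"rx":0,"ry":0,"rz":0},{"tx":0,"ty":0,"tz":0.003,"rx":0,"ry":0,"rz":0}]'
```

```text
t: 18.9
position: [0.552, 0.0119, 0.0724]
tcp_rot: [0.0, 0.766, 0.643, -0.0]
wrist_force: [-4.3, -5.3, 12.2]
opening: 0.332
finger_force: 35.0
t: 19.2
position: [0.5522, 0.012, 0.0708]
tcp_rot: [0.0, 0.766, 0.643, 0.0]
wrist_force: [-10.4, -3.8, 24.8]
opening: 0.335
finger_force: 35.0
```

Force jumped to 25 N, so the lever is on its stop. Now I follow it back up.

```bash
python3 -m inch '[{"tx":0,"ty":0,"tz":-0.006,"rx":0,"ry":0,"rz":0},{"tx":-0.001,"ty":0.001,"tz":-0.015,"rx":0,"ry":0,"rz":0},{"tx":-0.002,"ty":0.001,"tz":-0.025,"rx":0,"ry":0,"rz":0},{"tx":-0.002,"ty":0.001,"tz":-0.035,"rx":0,"ry":0,"rz":0},{"tx":-0.002,"ty":0.001,"tz":-0.045,"rx":0,"ry":0,"rz":0},{"tx":-0.001,"ty":0.001,"tz":-0.055,"rx":0,"ry":0,"rz":0},{"tx":-0.001,"ty":0.001,"tz":-0.055,"rx":0,"ry":0,"rz":0},{"tx":-0.001,"ty":0.001,"tz":-0.055,"rx":0,"ry":0,"rz":0}]' - 10
```

```text
t: 20.0
position: [0.552, 0.0116, 0.1234]
tcp_rot: [-0.001, 0.766, 0.643, -0.001]
wrist_force: [-5.6, 1.5, -0.6]
opening: 0.345
finger_force: 10.0
```

```bash
python3 -m inch '[{"tx":0,"ty":0,"tz":0,"rx":0,"ry":0,"rz":0},{"tx":0,"ty":0,"tz":0,"rx":0,"ry":0,"rz":0},{"tx":0,"ty":0,"tz":0,"rx":0,"ry":0,"rz":0},{"tx":0,"ty":0,"tz":0,"rx":0,"ry":0,"rz":0},{"tx":0,"ty":0,"tz":0,"rx":0,"ry":0,"rz":0},{"tx":0,"ty":0,"tz":0,"rx":0,"ry":0,"rz":0}]' 0 && python3 -m inch '[{"tx":0,"ty":0,"tz":-0.03,"rx":0,"ry":0,"rz":0},{"tx":0,"ty":0,"tz":-0.07,"rx":0,"ry":0,"rz":0},{"tx":-0.03,"ty":0,"tz":-0.11,"rx":0,"ry":0,"rz":0},{"tx":-0.08,"ty":-0.03,"tz":-0.15,"rx":0,"ry":0,"rz":0},{"tx":-0.13,"ty":-0.06,"tz":-0.17,"rx":0,"ry":0,"rz":0},{"tx":-0.15,"ty":-0.1,"tz":-0.17,"rx":0,"ry":0,"rz":0},{"tx":-0.15,"ty":-0.1,"tz":-0.17,"rx":0,"ry":0,"rz":0},{"tx":-0.15,"ty":-0.1,"tz":-0.17,"rx":0,"ry":0,"rz":0},{"tx":-0.15,"ty":-0.1,"tz":-0.17,"rx":0,"ry":0,"rz":0}]'
python3 - <<'E'
from h import *
S={c:manip.snapshot(c) for c in('side','top')}
for c in S: print(c,[(np.round(l['location']),round(l['conf'],2),pt(S[c],l['location'])) for l in manip.landmark_of(c,'lever_ball')[:1]])
s=S['side']['frame'][270:420,260:400,::-1]; t=S['top']['frame'][190:340,300:440,::-1]
cv2.imwrite('pics/c8.png',cv2.resize(np.hstack([s,t]),(800,429),interpolation=cv2.INTER_CUBIC))
E
```

```text
t: 20.6
position: [0.5526, 0.0116, 0.1233]
tcp_rot: [-0.001, 0.766, 0.643, -0.001]
wrist_force: [0.3, -0.6, -0.6]
opening: 0.816
finger_force: 0.0
t: 21.5
position: [0.4285, -0.1188, 0.2937]
tcp_rot: [-0.0, 0.766, 0.642, -0.0]
wrist_force: [0.9, -0.3, -0.3]
opening: 0.998
finger_force: 0.0
side [(array([345., 327.]), 0.82, array([0.54921737, 0.00794993, 0.14178499]))]
top [(array([406., 248.]), 0.82, array([0.55280168, 0.01889535, 0.14605652]))]
```

View pics/c8.png

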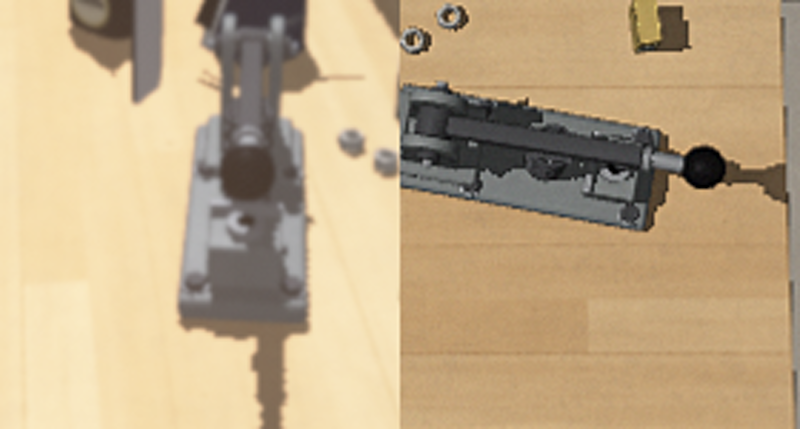

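The lever rests on the spring: the ball is at (245,165) in the side view, about 0.13 m high, which gives roughly 1.64 rad. The arm is clear.

```bash
python3 -c "
from cell import manip
print(manip.job_done())"
```

```text
the job is handed in; nothing more can be done
None
```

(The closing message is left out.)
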